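Index the baby-head trainer round by one notch

ROBOT

A 6-joint arm with a two-finger parallel gripper is mounted at the origin on the work surface. World frame = base frame: x ahead of the robot, y to its left, z up, the work surface at z = 0. Lengths are in m, angles in rad, forces in N, time in s.
With the tool pointing down it reaches from about 0.25 to 0.725 m from the base axis. Payload 4 kg.
Tool frame: the origin (TCP) lies on the centre line of the jaws, within the pads' length; the fingertips stand 17 mm ahead of it and the grasp point (between the pads) lies 2 mm behind it; z points along the fingers, y is the line along which they close (so a half turn about z gives the same grasp; the last joint's range is limited). The gripper opens to 85 mm and grips with 20 to 120 N. Pads are 22 mm wide; open, the fingers measure 114 mm over their backs; the gripper's body (76 mm by 85 mm) begins 54 mm behind the grasp point. The pads swing forward as they close: fully open they stand 13 mm farther back than shut.
Start: joints at [-1.275, 0.241, 0.005, 1.335, 0, 1.571], TCP at [0.146, -0.478, 0.212] pointing down, gripper open.
Joint ranges: [-2.72, 2.72], [-1.05, 1.87], [-1.09, 1.28], [-1.99, 2.15], [-1.42, 1.44], [-3.14, 3.14]. Speed limits (rad/s): [2.79, 2.79, 3.14, 3.14, 3.14, 3.14].

INTERFACE

Orientations are given as a unit quaternion [x, y, z, w].
In Python, from workcell import bot, camera, get_calibration gives the robot as it stands.
- The arm moves only by the tool apply_moves, never from a script. Its argument "steps" is a list of rows, each a list of 3 entries, a list of its own where there are three numbers: the shift along the tool's x, y, z as a fraction of full scale, then the turn, a rotation vector about the tool's x, y, z as a fraction of full scale, then the opening, from 0 (shut) to 1 (fully open). A call has exactly 8 rows; each row shifts and turns the commanded pose from where the row before left it, along the tool's axes as they then stand; what a row does not reach is not made up. Full scale, the value 1, is 20 cm for a shift and pi rad for a turn. A row lasts 1/12 s, in which the tool goes at most 41.7 mm and 7.16 degrees, less where a joint would pass 70% of its speed; a pose out of reach is approached as far as the arm can. A call with a number of a shift or a turn outside -1 to 1 is refused whole. A call with a gripper value outside its range is refused whole. The fingers move at their own pace and stop on an object; the grip force is fixed at half the most. Time passes only in rows, so rows that do not move let the fingers close, or fill a call up. It gives the time, the measured TCP pose, the force, the opening and the grip force at its end, in the units of the state.
- bot.get_obs(): the state, without advancing time (a new reading comes with each control period).
- camera(name): name is "scene" or "top"; returns (picture, depth): 480x640x3 uint8, red, green, blue; 480x640 float32, m along the optical axis (not along the pixel's ray), 0 where there is no reading.
- get_calibration(name): a dict with "fov_y" (degrees; the focal length in pixels is half the picture's height over the tangent of half this angle, whatever the lens; pixels are square), "cx", "cy" (the principal point, pixels), "rvec" (rotation vector, rad) and "tvec" (3), from world to camera coordinates, as OpenCV has them. Camera axes: x right, y down, z forward; pixel columns grow to the right and rows downward; lengths in m; the calibration is good to about 2 mm. A picture is of the moment at which its call begins. get_calibration takes no time and is no camera call.
- bot.job_done(): hands the job in; it is judged then, once.
The state is a dict: "clock": time; "joint_pos": joint angles; "joint_vel": joint speeds; "tau": joint torques, N m; "eef_pos": TCP position; "tool_rot": TCP orientation; "ft_force": force on the tool from outside, world axes, zero at the start; "ft_torque": the same for the moment, N m; "grip_width": finger opening in m; "grasp_force": force on a finger pad.
Only numpy, scipy, OpenCV 4.12 (cv2) and the standard library are available. Lean on these libraries where they do the work, as an engineer would, in place of code of your own. Each camera call takes 0.05 s, during which the arm holds its last target. There are 200 camera calls.

TASK

One of the two swivel stands carries the baby-head airway trainer. Pull that stand's spring ring straight up out of its notch, swing the arm with the head clockwise (seen from above) to the very next notch, and let the ring go so that it drops fully home there. Leave the other stand, with the throat model, as it is.

Things in the scene. Friction and masses are not known exactly. Their poses are not given: they have to be found in the camera images.
- head_stand: Fixed navy disc, 300 mm across, 20 thick, place and yaw vary; left or right. Origin: on the swivel axis, underside; z up. Aluminium track on it, top at 40 mm, 125 mm from the axis, with notches 40 degrees apart: 15 mm wide, 20 deep, flaring to 45 at the top. Above, a 24 mm steel bar (top at 52 mm) turns with the head: 125 long, 98 wide, top at 168, within 50 mm of the axis toward the ring.
- head_ring_top (a point): Centre of the top of the baby-head stand's spring ring: an upright black round collar with two steel bands, 30 mm in diameter, 36 tall, on the bar's end, 125 mm from the swivel axis. Home, this point is 100 mm above the table, the collar's lower edge 64, the bar beneath it 52. z up. Being round, it can be gripped from above at any yaw; it turns with the bar.
- head_ring (a joint): How far the baby-head stand's ring is pulled up, m: 0 fully home in a notch, 0.030 upper stop. A spring pulls it down, about 5 N at home, 9 N at 0.025. Below 0.004 its pin is locked sideways; above 0.020 it is clear of the track: 0.022 to 0.027 suits swinging. Let go within 6 degrees of a notch it slides home by itself; farther off it rests on the track, not home.
- head_arm (a joint): Angle of the baby-head stand's bar, ring and head about the vertical swivel axis, rad, positive clockwise seen from above. Starts in the notch at 0; notches at -0.698, 0, 0.698 and 1.396, play about 0.02. With the ring up it swings with under 1 N at the ring and stays where it is left.
- larynx_ring_top (a point): Centre of the top of the other stand's ring, to be left alone. Same base, bar and ring, but it carries an upright throat model (ribbed cream and pink tube 50 mm thick on a grey foot, top about 170 mm above the table) instead of a head. The two bases lie side by side, at least 50 mm apart.

How it is judged:
On the way, in this order (a step that is already met when the one before it is completed fails the run):
1. the baby-head stand's ring is pulled up out of its notch (value of joint head_ring above 0.012 m and value of joint head_arm below 0.35 rad), for 0.1 s.
2. the arm is swung clockwise to the next notch (value of joint head_arm between 0.528 and 0.868 rad), for 0.1 s.
At the end, for the whole second after the job is handed in: The baby-head stand's ring is down in the next notch clockwise from the start (within 3 mm of fully home, arm within 5 degrees of that notch) and at rest, and the ring of the throat-model stand is within 15 mm of where it was (value of joint head_ring below 0.003 m and value of joint head_arm between 0.608 and 0.788 rad and velocity of joint head_arm between -0.1 and 0.1 rad/s and distance of larynx_ring_top from where it was at the start of the episode below 0.015 m); the robot touches nothing.
It fails at once if the throat-model stand's ring is pulled up or swung round (its top moves more than 15 mm) (distance of larynx_ring_top from where it was at the start of the episode above 0.015 m).
It also fails if it takes over 32 s, if anything falls off the work surface, if the arm or the gripper's body presses on something with over 40 N, if the wrist force passes 120 N, or if a joint passes its speed limit or range.

## Working session

There is one attempt and no reset: what is moved stays moved. The work goes in short steps, Python scripts to look and compute and a tool call to move; the robot and the scene stay as the last step left them, time stands still between calls to the robot, and variables do not carry over. Pictures are saved under pics/ and viewed, at most 10 in all, crops included, and the job is handed in when it is done.

Besides the shell and the picture viewer there is one more tool, called after "Request:" by a JSON object that holds its "api" and its "payload". apply_moves: Moves the arm, as the interface text tells. Its arguments: {"type":"object","properties":{"steps":{"type":"array"}},"required":["steps"]}

```bash
mkdir -p pics; cat > h.py <<'E'
import numpy as np, cv2
from workcell import bot, camera, get_calibration
def cloud(name):
    im,d=camera(name); c=get_calibration(name)
    f=240/np.tan(np.radians(c["fov_y"])/2)
    v,u=np.mgrid[:480,:640]
    P=np.stack([(u-c["cx"])/f*d,(v-c["cy"])/f*d,d],-1)
    R=cv2.Rodrigues(np.array(c["rvec"],float))[0]
    W=(P-np.array(c["tvec"]).ravel())@R
    W[d==0]=np.nan
    return im,W
E
python3 - <<'E'
from h import *
for n in("scene","top"):
    im,W=cloud(n); cv2.imwrite(f"pics/{n}0.png",im[...,::-1]); np.save(n+"W.npy",W); np.save(n+"I.npy",im)
    print(get_calibration(n))
o=bot.get_obs(); print(o)
E
```

```text
{'fov_y': 50.350079952741424, 'cx': 324.0790592151862, 'cy': 241.44820751336033, 'rvec': array([ 1.68660051,  1.68798942, -0.82244077]), 'tvec': array([ 0.07254459, -0.28702657,  1.54193885])}
{'fov_y': 50.144551484809284, 'cx': 317.36783883194323, 'cy': 222.49792802997192, 'rvec': array([ 2.19147699, -2.13405023,  0.09978652]), 'tvec': array([-0.04859453,  0.59088858,  0.88289462])}
{'clock': 0.1, 'joint_pos': array([-1.27499047e+00,  2.41327449e-01,  3.82353325e-03,  1.33521885e+00,
       -6.36195682e-08,  1.57078188e+00]), 'joint_vel': array([-0.00222777, -0.0003861 ,  0.00233041,  0.00068427, -0.00213081,
        0.0005017 ]), 'tau': array([-1.29700129e-04, -3.73138046e+01,  2.53010273e+01,  1.08224584e-02,
        4.26279758e-07, -1.74949957e-05]), 'eef_pos': array([ 0.14557232, -0.47768308,  0.21109361]), 'tool_rot': array([ 9.89080763e-01,  1.47371356e-01, -1.41969002e-04, -9.52701485e-04]), 'ft_force': array([-0.04923322, -0.09959055, -0.40052702]), 'ft_torque': array([ 0.03256533, -0.00832793, -0.02798665]), 'grasp_force': 0.0, 'grip_width': 0.08556594186998719}
```

View pics/top0.png

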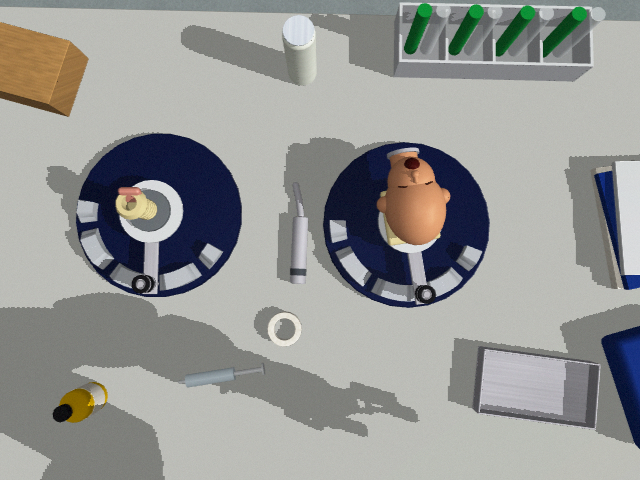

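View pics/scene0.png

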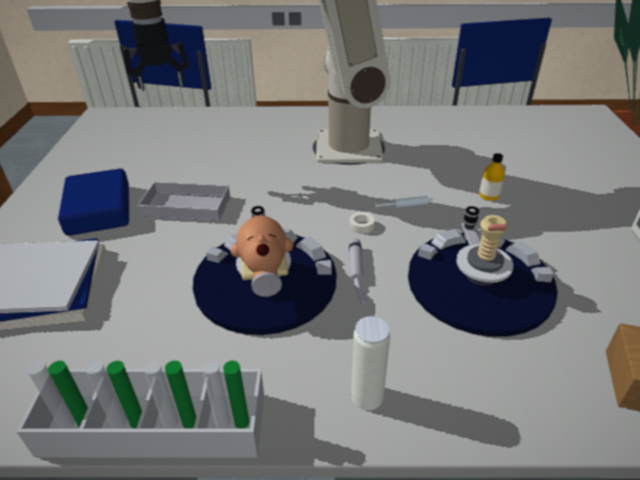

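The top picture shows the head stand on the right (disc centre about (407,224), ring at (425,294)) and the throat stand on the left (ring (143,284)). Clockwise from above takes the ring toward image left, which is +y.

```bash
python3 - <<'E'
from h import *
I=np.load("topI.npy").astype(int);W=np.load("topW.npy")
for name,(u0,u1,v0,v1),(ru,rv) in(("head",(315,500,135,312),(425,294)),("lar",(70,250,125,302),(143,284))):
    m=np.zeros((480,640),bool);m[v0:v1,u0:u1]=1
    z=W[...,2]
    navy=m&(I[...,2]>I[...,0]*1.8)&(abs(z-.02)<.006)
    cs=cv2.findContours(navy.astype(np.uint8),0,1)[0]; h=cv2.convexHull(max(cs,key=len))
    p=np.array([W[y,x,:2] for x,y in h[:,0]])
    A=np.c_[2*p,np.ones(len(p))];s=np.linalg.lstsq(A,(p**2).sum(1),rcond=None)[0]
    c=s[:2];print(name,"centre",c,"R",np.sqrt(s[2]+c@c),"z",np.nanmedian(z[navy]))
    q=W[rv-16:rv+17,ru-16:ru+17].reshape(-1,3);q=q[(abs(q[:,2]-.1)<.008)]
    print(len(q),"ring mean",q.mean(0),q.min(0),q.max(0))
    r=(q.min(0)+q.max(0))[:2]/2;d=r-c;print("r",np.hypot(*d),"ang",np.degrees(np.arctan2(d[1],d[0])), "base dist",np.hypot(*r))
I2=np.load("sceneI.npy");W2=np.load("sceneW.npy");q=W2[205:225,245:270].reshape(-1,3);q=q[abs(q[:,2]-.085)<.02];print(q.min(0),q.max(0))
q=W[140:262,375:455].reshape(-1,3);q=q[q[:,2]>.06];print("head",q.min(0),q.max(0))
E
```

```text
head centre [ 0.59602701 -0.19133658] R 0.14820998018472242 z 0.020029419985205434
282 ring mean [ 0.47312952 -0.21322641  0.09771848] [ 0.45840986 -0.22774309  0.09222053] [ 0.48762714 -0.1987053   0.10357545]
r 0.12494062496098145 ang -169.91062799676067 base dist 0.5188555304061079
lar centre [0.60179665 0.25576256] R 0.14863203379072687 z 0.020696843127436405
289 ring mean [0.4770282  0.2511192  0.09862129] [0.46170741 0.23665277 0.09237441] [0.49126342 0.26628993 0.10418522]
r 0.1253846872847026 ang -178.03870700850794 base dist 0.5387728535973275
[ 0.4600522  -0.22895407  0.08568271] [ 0.48907925 -0.19911973  0.10210803]
head [ 0.5421039  -0.24489821  0.06001223] [ 0.7130695  -0.12922743  0.16950448]
```

Request:
{"api": "apply_moves", "payload": {"steps": [[[0.16, -0.066, 0], [0, 0, 0], 1], [[0.16, -0.066, 0], [0, 0, 0], 1], [[0.16, -0.066, 0], [0, 0, 0], 1], [[0.16, -0.066, 0], [0, 0, 0], 1], [[0.16, -0.066, 0], [0, 0, 0], 1], [[0.16, -0.066, 0], [0, 0, 0], 1], [[0.16, -0.066, 0], [0, 0, 0], 1], [[0.16, -0.066, 0], [0, 0, 0], 1]]}}

```text
clock: 0.77
eef_pos: [0.3607, -0.3012, 0.2116]
tool_rot: [0.989, 0.147, -0.0, -0.0]
ft_force: [1.0, -1.0, 0.2]
grip_width: 0.085
grasp_force: 0.0
```

```bash
cat > st.py <<'E'
import sys
from h import *
from scipy.spatial.transform import Rotation as Ro
o=bot.get_obs(); R=Ro.from_quat(o["tool_rot"]).as_matrix()
print(o["clock"],o["eef_pos"].round(4),"j",o["joint_pos"].round(3),"yawY",np.degrees(np.arctan2(R[1,1],R[0,1])).round(2),"zax",R[:,2].round(3))
print(o["ft_force"].round(2),o["grip_width"],o["grasp_force"])
if len(sys.argv)>3: print("shift units",((np.array(sys.argv[1:4],float)-o["eef_pos"])@R/.2).round(4))
E
python3 st.py 0.473 -0.2132 0.21
```

```text
0.7667 [ 0.3607 -0.3012  0.2116] j [-0.696  0.182 -0.071  1.319 -0.     2.15 ] yawY -73.05 zax [-0.001  0.    -1.   ]
[ 1.03 -1.    0.24] 0.08503638414802572 0.0
shift units [ 0.6655 -0.2571  0.0078]
```

Request:
{"api": "apply_moves", "payload": {"steps": [[[0, 0, 0], [0, 0, -0.039], 1], [[0, 0, 0], [0, 0, -0.039], 1], [[0, 0, 0], [0, 0, -0.039], 1], [[0, 0, 0], [0, 0, -0.039], 1], [[0, 0, 0], [0, 0, -0.039], 1], [[0, 0, 0], [0, 0, -0.039], 1], [[0, 0, 0], [0, 0, -0.039], 1], [[0, 0, 0], [0, 0, -0.039], 1]]}}

```text
clock: 1.43
eef_pos: [0.3596, -0.3024, 0.2114]
tool_rot: [0.801, 0.598, -0.0, -0.001]
ft_force: [-0.3, -0.1, 0.4]
grip_width: 0.0852
grasp_force: 0.0
```

Request:
{"api": "apply_moves", "payload": {"steps": [[[0, 0, 0], [0, 0, -0.039], 1], [[0, 0, 0], [0, 0, -0.039], 1], [[0, 0, 0], [0, 0, -0.039], 1], [[0, 0, 0], [0, 0, -0.039], 1], [[0, 0, 0], [0, 0, -0.039], 1], [[0, 0, 0], [0, 0, -0.039], 1], [[0, 0, 0], [0, 0, -0.039], 1], [[0, 0, 0], [0, 0, -0.039], 1]]}}

```text
clock: 2.1
eef_pos: [0.3595, -0.3024, 0.2114]
tool_rot: [0.426, 0.905, 0.0, -0.001]
ft_force: [0.2, 0.2, 0.4]
grip_width: 0.0856
grasp_force: 0.0
```

Request:
{"api": "apply_moves", "payload": {"steps": [[[0, 0, 0], [0, 0, -0.039], 1], [[0, 0, 0], [0, 0, -0.039], 1], [[0, 0, 0], [0, 0, -0.039], 1], [[0, 0, 0], [0, 0, -0.039], 1], [[0, 0, 0], [0, 0, -0.039], 1], [[0, 0, 0], [0, 0, -0.039], 1], [[0, 0, 0], [0, 0, -0.039], 1], [[0, 0, 0], [0, 0, -0.026], 1]]}}

```text
clock: 2.77
eef_pos: [0.3595, -0.3024, 0.2114]
tool_rot: [-0.03, 1.0, 0.0, -0.0]
ft_force: [0.6, -0.5, 0.3]
grip_width: 0.0854
grasp_force: 0.0
```

```bash
python3 st.py 0.473 -0.2132 0.13
```

```text
2.7667 [ 0.3595 -0.3024  0.2114] j [-0.699  0.182 -0.071  1.319 -0.    -0.759] yawY 93.4 zax [-0.001  0.001 -1.   ]
[ 0.64 -0.49  0.35] 0.085426905987038 0.0
shift units [-0.5932  0.4111  0.4068]
```

Request:
{"api": "apply_moves", "payload": {"steps": [[[-0.074, 0.0514, 0.025], [0, 0, 0], 1], [[-0.074, 0.0514, 0.025], [0, 0, 0], 1], [[-0.074, 0.0514, 0.025], [0, 0, 0], 1], [[-0.074, 0.0514, 0.025], [0, 0, 0], 1], [[-0.074, 0.0514, 0.025], [0, 0, 0], 1], [[-0.074, 0.0514, 0.025], [0, 0, 0], 1], [[-0.074, 0.0514, 0.025], [0, 0, 0], 1], [[-0.074, 0.0514, 0.025], [0, 0, -0.037], 1]]}}

```text
clock: 3.43
eef_pos: [0.4739, -0.2134, 0.1711]
tool_rot: [-0.086, 0.996, 0.0, -0.001]
ft_force: [-0.5, 0.2, 0.4]
grip_width: 0.0851
grasp_force: 0.0
```

```bash
python3 st.py 0.473 -0.2132 0.085; python3 - <<'E'
from h import *
a,_=cloud("top");b,_=cloud("scene")
cv2.imwrite("pics/c1.png",np.hstack([cv2.resize(a[180:340,340:500,::-1],(400,400)),cv2.resize(b[100:300,170:370,::-1],(400,400))]))
E
```

```text
3.4333 [ 0.4739 -0.2134  0.1711] j [-0.423  0.301 -0.021  1.25  -0.    -0.595] yawY 99.86 zax [-0.001  0.    -1.   ]
[-0.45  0.15  0.43] 0.08506690676223048 0.0
shift units [0.0038 0.0013 0.4307]
```

View pics/c1.png

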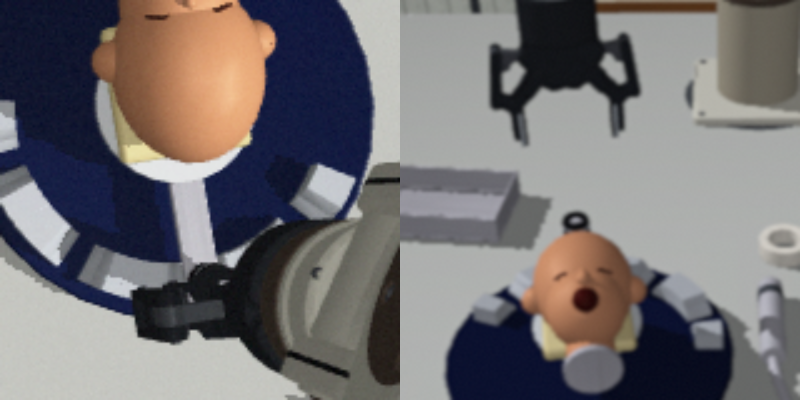

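The crop shows the open gripper straight above the ring, with the head clear of the gripper body. Next I descend and grip.

Request:
{"api": "apply_moves", "payload": {"steps": [[[0.004, 0, 0.08], [0, 0, 0], 1], [[0, 0, 0.08], [0, 0, 0], 1], [[0, 0, 0.08], [0, 0, 0], 1], [[0, 0, 0.08], [0, 0, 0], 1], [[0, 0, 0.06], [0, 0, 0], 1], [[0, 0, 0.04], [0, 0, 0], 1], [[0, 0, 0.01], [0, 0, 0], 1], [[0, 0, 0], [0, 0, 0], 1]]}}

```text
clock: 4.2
eef_pos: [0.4722, -0.2144, 0.0855]
tool_rot: [-0.084, 0.996, 0.0, -0.001]
ft_force: [-0.2, -0.1, 0.1]
grip_width: 0.0858
grasp_force: 0.0
```

Request:
{"api": "apply_moves", "payload": {"steps": [[[0, 0, 0], [0, 0, 0], 0], [[0, 0, 0], [0, 0, 0], 0], [[0, 0, 0], [0, 0, 0], 0], [[0, 0, 0], [0, 0, 0], 0], [[0, 0, 0], [0, 0, 0], 0], [[0, 0, 0], [0, 0, 0], 0], [[0, 0, 0], [0, 0, 0], 0], [[0, 0, 0], [0, 0, 0], 0]]}}

```text
clock: 4.87
eef_pos: [0.4729, -0.2143, 0.086]
tool_rot: [-0.085, 0.996, -0.0, 0.0]
ft_force: [-0.6, -0.9, 0.0]
grip_width: 0.0004
grasp_force: 0.0
```

```bash
python3 st.py
```

```text
4.8667 [ 0.4729 -0.2143  0.086 ] j [-0.425  0.368 -0.162  1.041 -0.    -0.596] yawY 99.75 zax [ 0. -0. -1.]
[-0.6  -0.87  0.05] 0.00037181481370551816 0.0
```

The gripper shut completely, so it missed the ring. I'll look before moving anything.

```bash
python3 - <<'E'
from h import *
a,Wt=cloud("top");b,W=cloud("scene")
cv2.imwrite("pics/c2.png",np.hstack([cv2.resize(a[220:340,340:460,::-1],(400,400)),cv2.resize(b[130:260,200:330,::-1],(400,400))]))
np.save("b.npy",W)
E
```

```text
(no output)
```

View pics/c2.png

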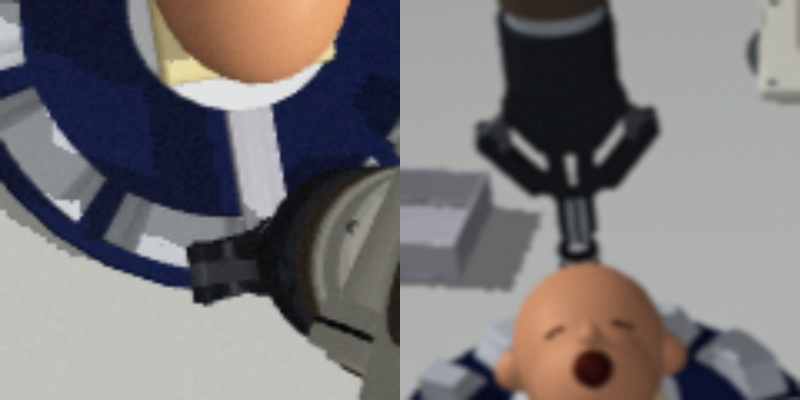

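The scene crop shows the shut fingers ending right at the ring's top edge (around (578,245) in the crop), so I need the tip heights from the depth image.

```bash
python3 - <<'E'
import numpy as np
W=np.load("b.npy");c=np.load("sceneW.npy")
# crop px->full: u=200+x*130/400, v=130+y*.325
for v in range(185,220,2):
    print(v,[tuple((W[v,u]*1000).round(0).astype(int)) for u in (384//2+190-125,383//2+196-125+3)] if 0 else [tuple(np.nan_to_num(W[v,u]*1000).astype(int)) for u in (252,255,258,261,264)], tuple(np.nan_to_num(c[v,258]*1000).astype(int)))
E
```

```text
185 [(np.int64(491), np.int64(-217), np.int64(173)), (np.int64(212), np.int64(-258), np.int64(-1)), (np.int64(489), np.int64(-205), np.int64(172)), (np.int64(485), np.int64(-199), np.int64(169)), (np.int64(467), np.int64(-196), np.int64(158))] (np.int64(215), np.int64(-249), np.int64(0))
187 [(np.int64(484), np.int64(-218), np.int64(164)), (np.int64(467), np.int64(-215), np.int64(153)), (np.int64(486), np.int64(-206), np.int64(165)), (np.int64(481), np.int64(-200), np.int64(162)), (np.int64(476), np.int64(-195), np.int64(158))] (np.int64(223), np.int64(-248), np.int64(-1))
189 [(np.int64(484), np.int64(-219), np.int64(159)), (np.int64(474), np.int64(-214), np.int64(153)), (np.int64(484), np.int64(-206), np.int64(159)), (np.int64(483), np.int64(-200), np.int64(158)), (np.int64(475), np.int64(-195), np.int64(153))] (np.int64(233), np.int64(-247), np.int64(0))
191 [(np.int64(482), np.int64(-220), np.int64(153)), (np.int64(484), np.int64(-213), np.int64(154)), (np.int64(485), np.int64(-207), np.int64(154)), (np.int64(482), np.int64(-201), np.int64(153)), (np.int64(477), np.int64(-195), n
[... 3402 characters left out ...]
4(-205), np.int64(94)), (np.int64(480), np.int64(-200), np.int64(90))] (np.int64(488), np.int64(-212), np.int64(95))
217 [(np.int64(578), np.int64(-208), np.int64(155)), (np.int64(585), np.int64(-201), np.int64(160)), (np.int64(588), np.int64(-195), np.int64(162)), (np.int64(589), np.int64(-189), np.int64(163)), (np.int64(587), np.int64(-184), np.int64(161))] (np.int64(588), np.int64(-195), np.int64(162))
219 [(np.int64(589), np.int64(-207), np.int64(158)), (np.int64(595), np.int64(-200), np.int64(162)), (np.int64(597), np.int64(-194), np.int64(163)), (np.int64(598), np.int64(-188), np.int64(164)), (np.int64(596), np.int64(-183), np.int64(162))] (np.int64(598), np.int64(-194), np.int64(164))
```

```bash
python3 - <<'E'
import numpy as np
from h import *
np.set_printoptions(suppress=True,precision=3)
W=np.load("b.npy");c=np.load("sceneW.npy")
def tip(W,x,y):
    q=W.reshape(-1,3);q=q[(np.hypot(q[:,0]-x,q[:,1]-y)<.075)&(q[:,2]>.104)];
    print(np.sort(q[:,2])[[0,3,10,30]]); return q
q=tip(c,.1456,-.4777);print("start, TCP z .211")
print(q[q[:,2]<np.sort(q[:,2])[60]].mean(0),q.min(0),q.max(0))
q=W.reshape(-1,3);q=q[(np.hypot(q[:,0]-.473,q[:,1]+.214)<.04)&(q[:,2]>.104)];print("now",np.sort(q[:,2])[[0,3,10,30]],q[q[:,2]<.13].mean(0))
E
ls
```

```text
[0.246 0.247 0.25  0.254]
start, TCP z .211
[ 0.154 -0.476  0.254] [ 0.117 -0.543  0.246] [ 0.19  -0.403  0.457]
now [0.104 0.109 0.112 0.117] [ 0.481 -0.211  0.12 ]
b.npy
h.py
pics
sceneI.npy
sceneW.npy
st.py
topI.npy
topW.npy
```

Tip heights from depth are about 42 mm higher than the reported TCP implies, both at the start (0.247 m) and now (0.112 m). x and y agree. The reported z therefore has a constant offset, so I'll open, descend 42 mm more and watch the force.

Request:
{"api": "apply_moves", "payload": {"steps": [[[0, 0, 0], [0, 0, 0], 1], [[0, 0, 0], [0, 0, 0], 1], [[0, 0, 0], [0, 0, 0], 1], [[0, 0, 0], [0, 0, 0], 1], [[0, 0, 0], [0, 0, 0], 1], [[0, 0, 0], [0, 0, 0], 1], [[0, 0, 0], [0, 0, 0], 1], [[0, 0, 0], [0, 0, 0], 1]]}}

```text
clock: 5.63
eef_pos: [0.4729, -0.2143, 0.0859]
tool_rot: [-0.085, 0.996, -0.0, 0.0]
ft_force: [0.5, -1.2, 0.6]
grip_width: 0.0849
grasp_force: 0.0
```

Request:
{"api": "apply_moves", "payload": {"steps": [[[0, 0, 0.04], [0, 0, 0], 1], [[0, 0, 0.04], [0, 0, 0], 1], [[0, 0, 0.04], [0, 0, 0], 1], [[0, 0, 0.03], [0, 0, 0], 1], [[0, 0, 0.03], [0, 0, 0], 1], [[0, 0, 0.02], [0, 0, 0], 1], [[0, 0, 0.01], [0, 0, 0], 1], [[0, 0, 0], [0, 0, 0], 1]]}}

```text
clock: 6.3
eef_pos: [0.4725, -0.2141, 0.0432]
tool_rot: [-0.085, 0.996, 0.0, -0.001]
ft_force: [-1.1, 0.3, 0.0]
grip_width: 0.0854
grasp_force: 0.0
```

Request:
{"api": "apply_moves", "payload": {"steps": [[[0, 0, 0], [0, 0, 0], 0], [[0, 0, 0], [0, 0, 0], 0], [[0, 0, 0], [0, 0, 0], 0], [[0, 0, 0], [0, 0, 0], 0], [[0, 0, 0], [0, 0, 0], 0], [[0, 0, 0], [0, 0, 0], 0], [[0, 0, 0], [0, 0, 0], 0], [[0, 0, 0], [0, 0, 0], 0]]}}

```text
clock: 6.97
eef_pos: [0.4732, -0.2145, 0.0445]
tool_rot: [-0.085, 0.996, -0.0, 0.0]
ft_force: [-0.7, 0.0, 5.3]
grip_width: 0.0286
grasp_force: 59.0
```

```bash
python3 st.py
```

```text
6.9667 [ 0.4732 -0.2145  0.0445] j [-0.426  0.413 -0.216  0.941 -0.    -0.596] yawY 99.75 zax [ 0.001 -0.    -1.   ]
[-0.68  0.04  5.32] 0.02859319576638921 58.98928105831146
```

The ring is gripped (28.6 mm, 59 N). Lift about 25 mm.

Request:
{"api": "apply_moves", "payload": {"steps": [[[0, 0, -0.02], [0, 0, 0], 0], [[0, 0, -0.02], [0, 0, 0], 0], [[0, 0, -0.02], [0, 0, 0], 0], [[0, 0, -0.02], [0, 0, 0], 0], [[0, 0, -0.02], [0, 0, 0], 0], [[0, 0, -0.02], [0, 0, 0], 0], [[0, 0, -0.005], [0, 0, 0], 0], [[0, 0, 0], [0, 0, 0], 0]]}}

```text
clock: 7.63
eef_pos: [0.4729, -0.2142, 0.069]
tool_rot: [-0.085, 0.996, 0.0, 0.0]
ft_force: [4.6, -0.4, -8.9]
grip_width: 0.0284
grasp_force: 59.7
```

```bash
python3 st.py; python3 - <<'E'
from h import *
a,Wt=cloud("top");b,W=cloud("scene")
cv2.imwrite("pics/c3.png",np.hstack([cv2.resize(a[220:340,340:460,::-1],(400,400)),cv2.resize(b[130:260,200:330,::-1],(400,400))]))
E
```

```text
7.6333 [ 0.4729 -0.2142  0.069 ] j [-0.425  0.385 -0.185  1.     0.    -0.596] yawY 99.75 zax [ 0.  0. -1.]
[ 4.6  -0.41 -8.94] 0.028362818354766478 59.72650408744812
```

View pics/c3.png

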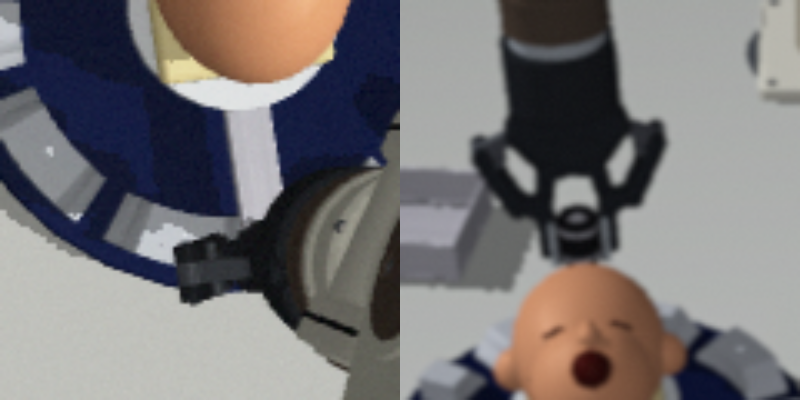

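Force is −8.9 N with a 25 mm lift, which fits a ring value of about 0.025, and the picture shows the ring up between the pads. Now I swing clockwise in steps of 2.5°.

Request:
{"api": "apply_moves", "payload": {"steps": [[[0, 0.0273, 0], [0, 0, 0.0139], 0], [[0, 0.0273, 0], [0, 0, 0.0139], 0], [[0, 0.0273, 0], [0, 0, 0.0139], 0], [[0, 0.0273, 0], [0, 0, 0.0139], 0], [[0, 0.0273, 0], [0, 0, 0.0139], 0], [[0, 0.0273, 0], [0, 0, 0.0139], 0], [[0, 0.0273, 0], [0, 0, 0.0139], 0], [[0, 0.0273, 0], [0, 0, 0.0139], 0]]}}

```text
clock: 8.4
eef_pos: [0.4736, -0.171, 0.0692]
tool_rot: [0.09, 0.996, -0.0, 0.001]
ft_force: [7.6, -1.5, -8.9]
grip_width: 0.0285
grasp_force: 59.7
```

```bash
python3 st.py 0.487 -0.1297 0.069;python3 -c "
from h import *
d=bot.get_obs()['eef_pos'][:2]-[.596,-.1913];print(np.hypot(*d),np.degrees(np.arctan2(d[1],d[0]))%360)"
```

```text
8.4 [ 0.4736 -0.171   0.0692] j [-0.347  0.355 -0.23   0.982  0.    -0.166] yawY 79.62 zax [ 0.003 -0.001 -1.   ]
[ 7.56 -1.5  -8.93] 0.028494440588808994 59.67892348766327
shift units [-0.0288  0.2154  0.001 ]
0.12409045257627206 170.60240718987822
```

Request:
{"api": "apply_moves", "payload": {"steps": [[[-0.0006, 0.0273, 0], [0, 0, 0.0139], 0], [[-0.0006, 0.0273, 0], [0, 0, 0.0139], 0], [[-0.0006, 0.0273, 0], [0, 0, 0.0139], 0], [[-0.0006, 0.0273, 0], [0, 0, 0.0139], 0], [[-0.0006, 0.0273, 0], [0, 0, 0.0139], 0], [[-0.0006, 0.0273, 0], [0, 0, 0.0139], 0], [[-0.0006, 0.0273, 0], [0, 0, 0.0139], 0], [[-0.0006, 0.0273, 0], [0, 0, 0.0139], 0]]}}

```text
clock: 9.07
eef_pos: [0.4888, -0.1309, 0.0693]
tool_rot: [0.262, 0.965, -0.001, 0.002]
ft_force: [6.6, -2.7, -9.1]
grip_width: 0.0287
grasp_force: 59.7
```

Request:
{"api": "apply_moves", "payload": {"steps": [[[0, 0, 0], [0, 0, 0], 0], [[0, 0, 0], [0, 0, 0], 0], [[0, 0, 0.02], [0, 0, 0], 0], [[0, 0, 0.02], [0, 0, 0], 0], [[0, 0, 0.02], [0, 0, 0], 0], [[0, 0, 0], [0, 0, 0], 0], [[0, 0, 0], [0, 0, 0], 0], [[0, 0, 0], [0, 0, 0], 0]]}}

```text
clock: 9.73
eef_pos: [0.4887, -0.1312, 0.0575]
tool_rot: [0.261, 0.965, -0.001, 0.002]
ft_force: [5.8, -2.8, -8.8]
grip_width: 0.0285
grasp_force: 59.9
```

```bash
python3 st.py 0.487 -0.1297 0.044;python3 -c "
from h import *
d=bot.get_obs()['eef_pos'][:2]-[.596,-.1913];print(np.hypot(*d),np.degrees(np.arctan2(d[1],d[0]))%360)"
```

```text
9.7333 [ 0.4887 -0.1312  0.0575] j [-0.261  0.373 -0.239  0.955 -0.001  0.267] yawY 59.72 zax [ 0.003 -0.002 -1.   ]
[ 5.76 -2.79 -8.84] 0.02851364319095947 59.94692087173462
shift units [0.0113 0.0023 0.0672]
0.12300228388355695 150.74997469506962
```

Request:
{"api": "apply_moves", "payload": {"steps": [[[0, 0.002, 0.016], [0, 0, 0], 0], [[0, 0, 0.016], [0, 0, 0], 0], [[0, 0, 0.016], [0, 0, 0], 0], [[0, 0, 0.01], [0, 0, 0], 0], [[0, 0, 0], [0, 0, 0], 0], [[0, 0, 0], [0, 0, 0], 1], [[0, 0, 0], [0, 0, 0], 1], [[0, 0, 0], [0, 0, 0], 1]]}}

```text
clock: 10.4
eef_pos: [0.4868, -0.1296, 0.0458]
tool_rot: [0.261, 0.965, -0.0, -0.0]
ft_force: [-0.3, -1.0, 0.3]
grip_width: 0.064
grasp_force: 0.0
```

Request:
{"api": "apply_moves", "payload": {"steps": [[[0, 0, 0], [0, 0, 0], 1], [[0, 0, 0], [0, 0, 0], 1], [[0, 0, 0], [0, 0, 0], 1], [[0, 0, 0], [0, 0, 0], 1], [[0, 0, -0.03], [0, 0, 0], 1], [[0, 0, -0.1], [0, 0, 0], 1], [[0, 0, -0.15], [0, 0, 0], 1], [[0, 0, -0.15], [0, 0, 0], 1]]}}

```text
clock: 11.07
eef_pos: [0.4863, -0.1294, 0.1318]
tool_rot: [0.261, 0.965, 0.0, -0.001]
ft_force: [0.7, -0.2, 0.1]
grip_width: 0.0854
grasp_force: 0.0
```

Request:
{"api": "apply_moves", "payload": {"steps": [[[0, 0, -0.15], [0, 0, 0], 1], [[0.15, 0, -0.1], [0, 0, 0], 1], [[0.18, 0, 0], [0, 0, 0], 1], [[0.18, 0, 0], [0, 0, 0], 1], [[0.18, 0, 0], [0, 0, 0], 1], [[0, 0, 0], [0, 0, 0], 1], [[0, 0, 0], [0, 0, 0], 1], [[0, 0, 0], [0, 0, 0], 1]]}}

```text
clock: 11.73
eef_pos: [0.3691, -0.0602, 0.1821]
tool_rot: [0.261, 0.965, 0.0, 0.001]
ft_force: [0.4, -0.4, 0.7]
grip_width: 0.0853
grasp_force: 0.0
```

```bash
python3 st.py; python3 - <<'E'
from h import *
a,W=cloud("top");b,V=cloud("scene")
cv2.imwrite("pics/c4.png",np.hstack([a[130:330,60:500,::-1][:, :],cv2.resize(b[180:330,200:330,::-1],(173,200))]))
for n,X in(("top",W),("scene",V)):
    for c,r in(((.596,-.1913),(.487,-.129)),((.6018,.2558),(.477,.2514))):
        q=X.reshape(-1,3);q=q[(np.hypot(*(q[:,:2]-r).T)<.03)&(q[:,2]>.085)&(q[:,2]<.15)]
        if len(q)<5: print(n,"none");continue
        p=(q.min(0)+q.max(0))/2;d=p[:2]-c;print(n,len(q),p.round(4),"ztop",np.median(q[:,2]),"ang",np.degrees(np.arctan2(d[1],d[0]))%360,np.hypot(*d))
E
```

```text
11.7333 [ 0.3691 -0.0602  0.1821] j [-0.162  0.006 -0.347  1.216 -0.     0.367] yawY 59.74 zax [ 0.002 -0.001 -1.   ]
[ 0.38 -0.4   0.69] 0.08526457629897286 0.0
top 281 [ 0.4885 -0.1286  0.0975] ztop 0.09839096245107941 ang 149.7453738740727 0.12445657190023302
top 307 [0.4765 0.2518 0.0947] ztop 0.09867386167055435 ang 181.8359340785207 0.12533133832402366
scene 160 [ 0.4894 -0.1289  0.0936] ztop 0.09716448086065363 ang 149.65410148862108 0.12346711547378084
scene 160 [0.4766 0.2514 0.0937] ztop 0.0971196872983714 ang 182.0178590255173 0.1252966879306895
```

View pics/c4.png

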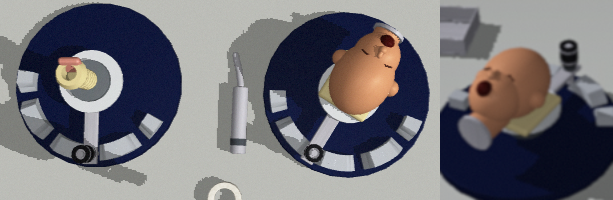

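The picture shows the head stand swung round with its ring at about (314,153) in the crop. Its top is at the same height as the untouched ring (0.098 m), the arm has turned 40.4°, the throat stand is unchanged, and the gripper is clear.

```bash
python3 -c "
from workcell import bot
print(bot.job_done())"
```

```text
the job is handed in; nothing more can be done
None
```

The job is handed in: the baby-head ring is home in the next notch clockwise (arm turned about 40°), the throat-model stand is where it was, and the gripper is clear; no verdict came back.

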